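Turn the wheel by its spokes until the valve is at the top

ROBOT

A 6-joint arm with a two-finger parallel gripper is mounted at the origin on a cart in front of the work surface, level with it; the furniture and walls round the work are solid. World frame = base frame: x ahead of the robot, y to its left, z up, the work surface at z = 0. Lengths are in m, angles in rad, forces in N, time in s.
With the tool pointing down it reaches from about 0.425 to 0.95 m from the base axis. Payload 3.5 kg.
Tool frame: the origin (TCP) lies midway between the tips of the shut fingers; the grasp point (between the pads) lies 19 mm behind it; z points along the fingers, y is the line along which they close (so a half turn about z gives the same grasp; the last joint's range is limited). The gripper opens to 85 mm and grips with 20 to 120 N. Pads are 22 mm wide; open, the fingers measure 114 mm over their backs; the gripper's body (76 mm by 85 mm) begins 54 mm behind the grasp point. The pads swing forward as they close: fully open they stand 13 mm farther back than shut.
Start: joints at [-1.387, 0.286, 1.577, -0, 1.279, -0.15], TCP at [0.221, -0.638, 0.231] pointing down, gripper open.
Joint ranges: [-2.77, 2.77], [-0.9, 2.22], [0.21, 2.48], [-1.53, 4.67], [0.24, 2.81], [-2.84, 2.84]. Speed limits (rad/s): [2.79, 2.79, 3.14, 3.14, 3.14, 3.14].

INTERFACE

Orientations are given as a unit quaternion [x, y, z, w].
In Python, from plant import get_state, read_camera, ctrl gives the robot as it stands.
- The arm moves only by the shell command python3 -m crank 'ROWS' [FORCE]. ROWS is JSON, a list of rows, each a list of 3 entries, a list of its own where there are three numbers: the shift along the tool's x, y, z in mm, then the turn about the tool's z in degrees, then the closure in counts, from 0 (fully open) to 255 (shut). In form: [[[tx, ty, tz], yaw, claw], ...]. A call has 1 to 10 rows; each row is the pose to reach, as a shift and turn from the pose commanded when the call began, along the tool's axes at that moment; what a row does not reach only later rows make up. A row lasts 1/10 s, in which the tool goes at most 50 mm and 8.59 degrees, less where a joint would pass 70% of its speed; a pose out of reach is approached as far as the arm can. A call with a gripper value outside its range is refused whole. The fingers move at their own pace and stop on an object; FORCE is the grip in N (left out, the last holds). Time passes only in rows, so rows that repeat a pose let the fingers close. It gives the time, the measured TCP pose, the force, the opening and the grip force at its end, in the units of the state.
- get_state(): the state, without advancing time (a new reading comes with each control period).
- read_camera(name): name is "side" or "top"; returns a dict with "frame" (400x640x3 uint8, blue, green, red), "range_z" (400x640 float32, m along the optical axis (not along the pixel's ray), 0 where there is no reading), "vfov" (degrees; the focal length in pixels is half the picture's height over the tangent of half this angle, whatever the lens; pixels are square), "cx", "cy" (the principal point, pixels), "origin" and "orientation" of the camera in the world. Camera axes: x right, y down, z forward; pixel columns grow to the right and rows downward; lengths in m; the calibration is good to about 2 mm. A picture is of the moment at which its call begins.
- ctrl.sign_off(): hands the job in; it is judged then, once.
The state is a dict: "time": time; "qpos": joint angles; "dq": joint speeds; "joint_efforts": joint torques, N m; "eef_pos": TCP position; "tcp_rot": TCP orientation; "contact_force": force on the tool from outside, world axes, zero at the start; "wrist_torque": the same for the moment, N m; "opening": opening from 0.0 (shut) to 1.0 (fully open); "finger_force": force on a finger pad.
Only numpy, scipy, OpenCV 4.12 (cv2) and the standard library are available. Lean on these libraries where they do the work, as an engineer would, in place of code of your own. Each camera call takes 0.05 s, during which the arm holds its last target. There are 200 camera calls.

TASK

Turn the small wheel in the blue stand by pushing its spokes with the fingers, one spoke after another as needed, until the yellow-capped valve stem is straight up, at the very top of the wheel in line with the stand's red pointer. The tyre has just been glued and the valve is delicate, so push on neither; leave the tools and tins around the stand where they are, and finish with the wheel at rest.

Things in the scene. Friction and masses are not known exactly. Their poses are not given: they have to be found in the camera images.
- stand: Blue wheel stand fixed to the bench, 270 (x) x 392 (y) x 265 mm high. Origin on the bench right below the hub; x horizontal to the back, y left, z up. The wheel leans back: its plane holds the stand's y axis and the uphill direction, 40 degrees above +x; its face normal is 40 degrees from vertical, towards -x. Side plates 172 to 184 mm left and right of the hub; open spokes above the hub bar.
- hub (a point): Centre of the wheel hub in the wheel's middle plane, 150 mm above the bench; axes as the stand's.
- bar (a point): Middle of the fixed steel bar (18 mm wide, 8 mm thick, along the stand's y) that crosses in front of the whole wheel over the hub, 42 mm out from the middle plane (axle nut to 53 mm). A like bar crosses 62 mm behind the plane. So fingers cannot sweep past 9 or 3 o'clock.
- top_mark (a point): Fixed point in the wheel's middle plane 100 mm straight uphill of the hub (12 o'clock, below the red pointer): where the middle of the valve stem must come. The pointer hangs on an 8 mm round arch 52 mm behind the plane, 165 to 177 mm from the hub, round the upper half.
- valve_stem (a point): Middle of the valve stem, 100 mm from the hub in the wheel's middle plane; turns with the wheel. The stem is a 9 mm brass stalk with a 13 mm thick yellow cap, reaching from the rim at 114 mm inwards to 87 mm from the hub, half-way between two spokes.
- spokes: Grey hub (52 mm across) with five straight spokes, 14 mm wide and thick, 72 degrees apart, out to the rim (inner radius 113 mm). Origin at the hub centre, turning with the wheel: x points to the valve, z out of the front face along the face normal; spokes at 36, 108, 180, 252, 324 degrees from x about z.
- tyre: Black rubber tyre on the rim, outer diameter 300 mm, inner 228 mm, 36 mm thick. Origin and axes as spokes. Not to be pushed.
- valve: The valve stem (see valve_stem). Origin at the hub centre, axes as spokes. Not to be pushed.
- wheel (a joint): Turn of the wheel, rad, free both ways over more than a turn: 0 (or a whole turn) with the valve at the top, growing anticlockwise seen from the robot facing the wheel (valve goes from top to left). Stiff bearing: about 2 N at mid-spoke starts it, some 4 N turns it at 1 rad/s, and it stays where it is left.
- wrench_1: Flat spanner 200 x 34 x 6 mm, loose on the bench under the low edge of the wheel, between the stand's feet. Bystander.
- pliers_2: Red-handled pliers 181 x 48 x 15 mm, loose on the bench under the wheel. Bystander.
- tape_2: Roll of black tape, 62 mm across, 19 mm high, loose beside the stand. Bystander.
- sand_block: Brown sanding block 65 x 100 x 28 mm, loose beside the stand. Bystander.
- tin_1: Blue and gold food tin, 57 mm across, 72 mm high, standing loose beside the stand. Bystander.
- aerosol_1: Red aerosol can, 58 mm across, 196 mm high, standing loose beside the stand. Bystander.

How it is judged:
By the outcome, as a careful person would: the job done as asked, in the order asked, and still so for the second after the job is handed in, with the robot touching nothing.
It also fails if it takes over 58 s, if anything falls off the work surface, if the arm or the gripper's body presses on something with over 40 N, if the wrist force passes 120 N, or if a joint passes its speed limit or range.

## Working session

There is one attempt and no reset: what is moved stays moved. The work goes in short steps, Python scripts to look and compute and a shell command to move; the robot and the scene stay as the last step left them, time stands still between calls to the robot, and variables do not carry over. Pictures are saved under pics/ and viewed, at most 10 in all, crops included, and the job is handed in when it is done.

```bash
mkdir -p pics; ls
python3 - <<'E'
from plant import get_state, read_camera
import cv2,numpy as np
s=get_state(); print({k:np.round(v,3).tolist() for k,v in s.items()})
for n in("side","top"):
    c=read_camera(n); cv2.imwrite(f"pics/{n}0.png",c["frame"]); np.savez(f"pics/{n}0.npz",**c)
    print(n,c["vfov"],c["cx"],c["cy"],c["origin"],c["orientation"])
E
```

```text
pics
{'time': 0.0, 'qpos': [-1.387, 0.287, 1.578, -0.0, 1.279, -0.15], 'dq': [0.001, 0.001, 0.0, 0.001, 0.001, -0.001], 'joint_efforts': [0.001, -40.597, -29.263, -0.0, 0.006, 0.0], 'eef_pos': [0.221, -0.637, 0.23], 'tcp_rot': [0.986, 0.166, -0.0, -0.001], 'contact_force': [-0.843, -0.261, 0.236], 'wrist_torque': [-0.069, -0.05, -0.046], 'finger_force': 0.0, 'opening': 1.002}
side 54.772799078920066 318.2070850956232 196.61529976344977 [0.04282917 0.55796014 1.04664614] [-0.37524839  0.86217484 -0.31590123  0.12668701]
top 53.181354900819336 321.1665915871664 204.507812553734 [0.36496297 0.01418176 1.25439227] [-0.69874629  0.70898998 -0.05868156  0.0751219 ]
```

View pics/side0.png

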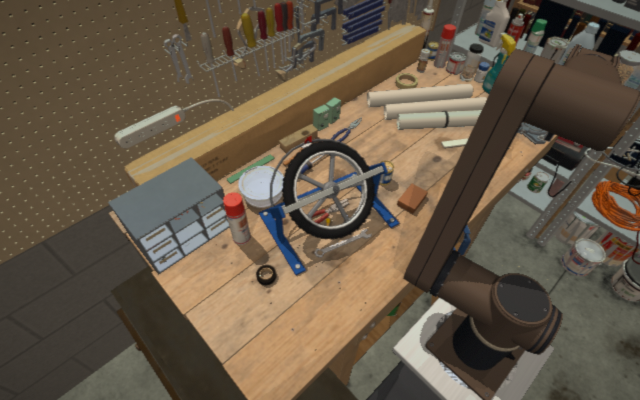

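View pics/top0.png

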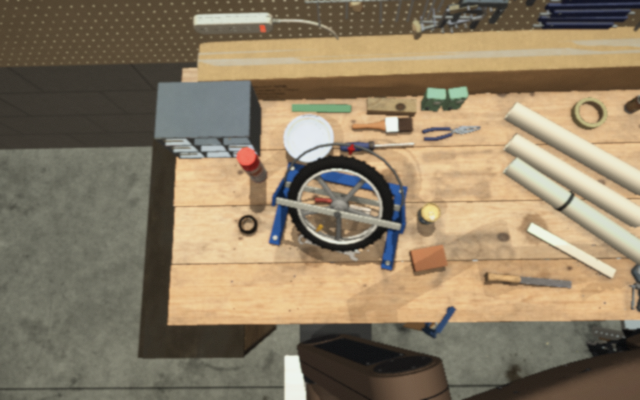

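The side view shows the wheel at (330,188), with the bar from (285,210) to (385,172). In the top view the wheel is at (340,203), the bar runs (278,202)–(400,227), and the red pointer is near (350,147). I'll enlarge the wheel to find the valve.

Run:
```python
import cv2,numpy as np
a=cv2.imread("pics/top0.png")[140:270,265:415]; b=cv2.imread("pics/side0.png")[130:260,255:405]
cv2.imwrite("pics/crop0.png",np.vstack([cv2.resize(np.hstack([a,b]),None,fx=2.66,fy=2.66,interpolation=cv2.INTER_CUBIC)]))
cv2.imwrite("pics/crop0.png",cv2.resize(np.hstack([a,b]),(798,346),interpolation=cv2.INTER_CUBIC))
```

```text
(no output)
```

View pics/crop0.png

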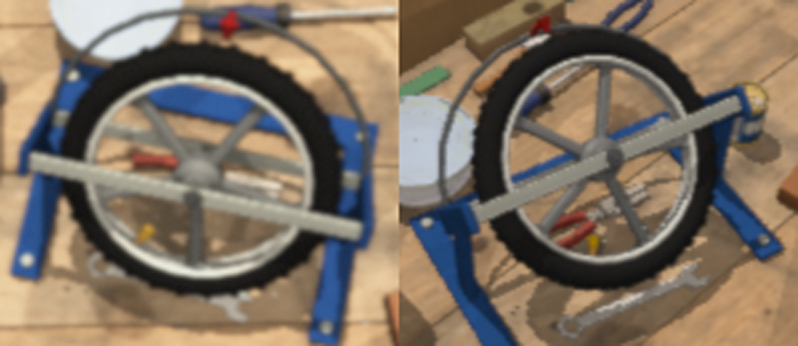

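Top crop: the yellow cap is at (147,233), full-picture pixel (320,228), so about 7–8 o'clock. Side crop: it is near full-picture pixel (328,221). Next I fit the tyre ring (tube radius 18 mm at 132 mm) to the depth points.

```bash
cat > h.py <<'E'
import cv2,numpy as np
from scipy.spatial.transform import Rotation as R
from scipy.optimize import least_squares
def f(c): return 200/np.tan(np.radians(float(c["vfov"]))/2)
def rays(c,uv):
    uv=np.atleast_2d(uv).astype(float)
    d=np.c_[(uv[:,0]-c["cx"])/f(c),(uv[:,1]-c["cy"])/f(c),np.ones(len(uv))]
    return R.from_quat(c["orientation"]).apply(d)
def pts(c,mask):
    v,u=np.nonzero(mask&(c["range_z"]>0)); return c["origin"]+rays(c,np.c_[u,v])*c["range_z"][v,u][:,None],np.c_[u,v]
def axes(yaw):
    cy,sy=np.cos(yaw),np.sin(yaw); t=np.radians(40)
    ex=np.array([cy,sy,0]);Y=np.array([-sy,cy,0]);Z=np.array([0,0,1])
    return np.cos(t)*ex+np.sin(t)*Z, Y, np.cos(t)*Z-np.sin(t)*ex   # uphill, left, normal
def plane(c,uv,P,n):
    d=rays(c,uv); return c["origin"]+d*(((P-c["origin"])@n)/(d@n))[:,None]
def valve(c,box,hub,yaw):
    U,L,n=axes(yaw); u0,v0,u1,v1=box
    hsv=cv2.cvtColor(c["frame"],cv2.COLOR_BGR2HSV); m=cv2.inRange(hsv,(20,140,110),(34,255,255))
    w=np.zeros_like(m); w[v0:v1,u0:u1]=m[v0:v1,u0:u1]
    v,u=np.nonzero(w); p=plane(c,np.c_[u,v],hub,n)-hub
    r=np.hypot(p@U,p@L); k=(r<.113)&(r>.075); p=p[k]
    q=np.median(p,0); return np.degrees(np.arctan2(q@L,q@U)),np.linalg.norm(q),len(p),(np.median(u[k]),np.median(v[k]))
E
python3 - <<'E'
from h import *
C={n:dict(np.load(f"pics/{n}0.npz")) for n in("side","top")}
B={"top":(270,145,412,262),"side":(270,130,390,250)}
P=[]
for n,c in C.items():
    g=c["frame"].max(2)<55; b=B[n]; m=np.zeros_like(g); m[b[1]:b[3],b[0]:b[2]]=g[b[1]:b[3],b[0]:b[2]]
    p,_=pts(c,m); P.append(p[(p[:,2]>.05)&(p[:,2]<.28)]); print(n,len(P[-1]),np.median(P[-1],0))
def res(x,P):
    U,L,N=axes(x[3]); d=P-x[:3]; h=d@N; r=np.hypot(d@U,d@L); return np.hypot(h,r-.132)-.018
for Q in (P[0],P[1],np.vstack(P)):
    s=least_squares(res,[*np.median(Q,0)[:2],.15,0],args=(Q,),loss="soft_l1",f_scale=.002); print(s.x,np.degrees(s.x[3]),np.median(abs(res(s.x,Q))))
x=s.x; hub=x[:3]
for n,c in C.items(): print(n,valve(c,B[n],hub,x[3]))
# pointer & nut check
c=C["top"]; U,L,N=axes(x[3])
for nm,uv,h in(("nut",(337.6,214.4),.053),("ptr",(351,148.5),-.052),("barL",(278,201),.046),("barR",(400,227),.046)):
    q=plane(c,[uv],hub+h*N,N)[0]-hub; print(nm,q@U,q@L)
E
```

```text
side 2222 [0.57105121 0.01950213 0.17214154]
top 2299 [ 0.61258244 -0.02190959  0.20493185]
[ 0.55267552 -0.00532027  0.15613847 -0.45882101] -26.288507175647513 0.003705102777105571
[ 0.57788002 -0.01086793  0.17732833 -0.0265763 ] -1.5227095878427102 0.003520751328777851
[ 0.55500059 -0.00640205  0.15754812 -0.45452196] -26.04219007074649 0.0035887415411720303
side (np.float64(158.08437933414984), np.float64(0.08651610685798176), 19, (np.float64(328.0), np.float64(220.0)))
top (np.float64(157.91127046736503), np.float64(0.08131149966677312), 9, (np.float64(319.0), np.float64(228.0)))
nut 0.023649905223772395 -0.007095550511980509
ptr 0.16614514054168794 0.03534244310603537
barL -0.02170369617499611 0.159077036956693
barR 0.0633882413377224 -0.1666508409527036
```

The ring fit is ill-conditioned because of depth noise. I'll use landmarks instead: the bar ends and nut by rays at their known heights, in both views.

Run:
```python
from h import *
C={n:dict(np.load(f"pics/{n}0.npz")) for n in("side","top")}
Z=np.array([0,0,1.])
def bar(n,box):
    c=C[n]; hsv=cv2.cvtColor(c["frame"],cv2.COLOR_BGR2HSV)
    p,uv=pts(c,np.ones(hsv.shape[:2],bool))
    m=(hsv[uv[:,1],uv[:,0],1]<70)&(hsv[uv[:,1],uv[:,0],2]>110)
    a,b=box; d=(b-a)/np.linalg.norm(b-a); t=(uv-a)@d; e=abs((uv-a)@[-d[1],d[0]])
    k=m&(t>0)&(t<np.linalg.norm(b-a))&(e<4)
    q=plane(c,uv[k],np.array([0,0,.185]),Z); mu=q.mean(0); w=np.linalg.svd(q-mu)[2][0]; w*=np.sign(w[1])
    print(n,k.sum(),mu,"yaw",np.degrees(np.arctan2(-w[0],w[1])),"bar depth z med",np.median(p[k],0))
    return mu,w
bar("top",(np.array([282,202.]),np.array([397,226.])))
bar("side",(np.array([286,210.]),np.array([382,170.])))
for n,uv in(("top",(337.6,214.4)),("side",(255+(614-399)/2.66,130+157/2.66))): print(n,"nut",plane(C[n],[uv],np.array([0,0,.1906]),Z))
for n,s in (("top",[(277,201),(400,227)]),("side",[(283.5,210.5),(383,169)])): print(n,"ends",plane(C[n],s,np.array([0,0,.185]),Z))
print("ptr",plane(C["top"],[(351,148.5)],np.array([0,0,.15+.165*.643-.052*.766]),Z))
for n in C:
    c=C[n];hsv=cv2.cvtColor(c["frame"],cv2.COLOR_BGR2HSV);m=cv2.inRange(hsv,(0,150,90),(6,255,255))
    b={"top":(335,135,365,160),"side":(300,130,320,145)}[n];v,u=np.nonzero(m[b[1]:b[3],b[0]:b[2]]);print(n,"red",u.mean()+b[0],v.mean()+b[1],len(u))
```

```text
top 834 [ 0.54402383 -0.01161247  0.185     ] yaw -13.025485048057286 bar depth z med [ 0.54702735 -0.01813022  0.18725442]
side 575 [0.54515916 0.00585104 0.185     ] yaw -13.377111174615997 bar depth z med [0.5483637  0.02195009 0.18599817]
top nut [[ 0.54132573 -0.00621035  0.1906    ]]
side nut [[ 0.53654033 -0.00114824  0.1906    ]]
top ends [[ 0.58213192  0.15873342  0.185     ]
 [ 0.50526453 -0.17296327  0.185     ]]
side ends [[ 0.58267814  0.16068801  0.185     ]
 [ 0.49905053 -0.17117666  0.185     ]]
ptr [[ 0.71770309 -0.04567577  0.216263  ]]
side red 308.96153846153845 138.42307692307693 26
top red 350.71875 149.125 32
```

```bash
cat >> h.py <<'E'
HUB=np.array([.5725,-.0133,.15]); YAW=np.radians(-13.1)
BOX={"top":(270,145,412,262),"side":(270,130,390,250)}
E
python3 - <<'E'
from h import *
C={n:dict(np.load(f"pics/{n}0.npz")) for n in("side","top")}
for n,c in C.items():
    print(n,valve(c,BOX[n],HUB,YAW))
U,L,N=axes(YAW); print(U,L,N)
# spoke angles (grey, in wheel plane +0) by pixel: top crop
c=C["top"]
for uv in((145,105),(260,115),(195,250)):
    q=plane(c,[(265+uv[0]/2.66,140+uv[1]/2.66)],HUB+.007*N,N)[0]-HUB; print(np.degrees(np.arctan2(q@L,q@U)),np.linalg.norm(q))
# red pointer both views
for n,uv in(("top",(350.7,149.1)),("side",(309,138.4))):
    q=plane(C[n],[uv],HUB-.052*N,N)[0]-HUB; print(n,"ptr",np.degrees(np.arctan2(q@L,q@U)),np.linalg.norm(q))
E
```

```text
side (np.float64(152.68758289885642), np.float64(0.09544604263855412), 19, (np.float64(328.0), np.float64(220.0)))
top (np.float64(151.93572208344), np.float64(0.09390394399198136), 16, (np.float64(320.0), np.float64(227.0)))
[ 0.74610888 -0.17362497  0.64278761] [0.22665131 0.97397597 0.        ] [-0.62605968  0.14568865  0.76604444]
43.512816958181546 0.09842014555655997
-29.481802298274957 0.0994894671527041
-172.08382112956195 0.09001056720448555
top ptr 0.7578296625432339 0.160598606395598
side ptr -6.571441321989502 0.1797971853956475
```

Hub is at about (0.5725, −0.0133, 0.15) with stand yaw −13.1°. The valve is at 152°, so the spokes are at 188, 260, 332, 44 and 116° (the three I measured agree).

Plan, turning clockwise 152°:
1. Push the 44° spoke over to about −68°.
2. Push the next spoke the rest of the way.

The tool stays vertical and I align its x with the stand's x.

```bash
cat >> h.py <<'E'
from plant import get_state
EX=np.array([np.cos(YAW),np.sin(YAW),0]);LL=np.array([-EX[1],EX[0],0])
def to(s,l,z):
    """tool-frame shift (mm) from the present pose to in-plane point (s,l mm), tip height z mm"""
    st=get_state(); r=R.from_quat(st["tcp_rot"]); T=HUB+.766*s/1e3*EX+l/1e3*LL; T[2]=z/1e3
    x=r.apply([1,0,0]); d=T-st["eef_pos"]
    return np.round(r.inv().apply(d)*1e3,1),"yaw to go",np.round(np.degrees(np.arctan2(x[1],x[0]))+13.1,2)
def where():
    st=get_state(); d=np.array(st["eef_pos"])-HUB
    return dict(s=round(d@EX/.766*1e3,1),l=round(d@LL*1e3,1),z=round(st["eef_pos"][2]*1e3,1),t=st["time"],F=np.round(st["contact_force"],1).tolist(),op=round(st["opening"],2))
E
python3 -c "
from h import *;print(to(15,62,340),where())"
python3 -m crank '[[[0,0,-40],0,255],[[0,0,-80],0,255],[[0,0,-110],0,255],[[0,0,-110],8,255],[[0,0,-110],16,255],[[0,0,-110],24,255],[[0,0,-110],32.2,255],[[0,0,-110],32.2,255],[[0,0,-110],32.2,255]]' 40
python3 -c "
from h import *;print(to(15,62,340),where(),np.round(get_state()['qpos'],2))"
```

```text
(array([ 579.2, -520.8, -108.6]), 'yaw to go', np.float64(32.23)) {'s': np.float64(-262.3), 'l': np.float64(-687.3), 'z': np.float64(230.1), 't': 0.1, 'F': [0.1, -0.1, -0.8], 'op': 1.0}
time: 1.0
eef_pos: [0.2212, -0.6376, 0.3408]
tcp_rot: [0.994, -0.112, -0.0, -0.0]
contact_force: [0.7, -0.3, -0.5]
opening: 0.001
finger_force: 0.0
(array([ 214.8, -748.9,    1.3]), 'yaw to go', np.float64(0.2)) {'s': np.float64(-262.0), 'l': np.float64(-687.7), 'z': np.float64(340.8), 't': 1.0, 'F': [0.7, -0.3, -0.5], 'op': 0.0} [-1.39  0.23  1.45 -0.    1.46  0.41]
```

```bash
python3 -m crank '[[[12,-40,0],0.2,255],[[24,-80,0],0.2,255],[[36,-120,0],0.2,255],[[48,-165,0],0.2,255],[[60,-210,0],0.2,255],[[73,-255,0],0.2,255],[[86,-300,0],0.2,255],[[99,-345,0],0.2,255],[[112,-390,0],0.2,255],[[112,-390,0],0.2,255]]' | head -2
python3 -m crank '[[[13,-45,0],0,255],[[26,-90,0],0,255],[[39,-135,0],0,255],[[52,-180,0],0,255],[[65,-225,0],0,255],[[78,-270,0],0,255],[[90,-315,0],0,255],[[103,-359,0],0,255],[[103,-359,0],0,255],[[103,-359,0],0,255]]'|head -2
python3 -c "
from h import *;print(to(15,62,340),where(),np.round(get_state()['qpos'],2))"
```

```text
time: 2.0
eef_pos: [0.4204, -0.2789, 0.3417]
time: 3.0
eef_pos: [0.6014, 0.0427, 0.3407]
(array([-3.9, -0.9,  0.7]), 'yaw to go', np.float64(-0.01)) {'s': np.float64(20.1), 'l': np.float64(61.1), 'z': np.float64(340.7), 't': 3.0, 'F': [-0.7, -0.1, 0.8], 'op': -0.0} [-0.1   0.07  1.63 -0.    1.45  1.7 ]
```

```bash
python3 -m crank '[[[-4,-2,30],0,255],[[-4,-2,60],0,255],[[-4,-2,90],0,255],[[-4,-2,120],0,255],[[-4,-2,140],0,255],[[-4,-2,140],0,255]]' | head -2
python3 - <<'E'
from h import *
from plant import read_camera
print(where())
ims=[]
for n,(x,y) in(("side",(245,110)),("top",(260,135))):
    c=read_camera(n); ims.append(c["frame"][y:y+150,x:x+160]); print(n,valve(c,BOX[n],HUB,YAW))
cv2.imwrite("pics/a1.png",cv2.resize(np.hstack(ims),(800,375),interpolation=cv2.INTER_CUBIC))
E
```

```text
time: 3.6
eef_pos: [0.5951, 0.0436, 0.1974]
{'s': np.float64(11.9), 'l': np.float64(60.6), 'z': np.float64(197.4), 't': 3.6, 'F': [-0.8, -0.9, -0.3], 'op': 0.0}
side (np.float64(152.68758289885642), np.float64(0.09544604263855412), 19, (np.float64(328.0), np.float64(220.0)))
top (np.float64(nan), np.float64(nan), 0, (np.float64(nan), np.float64(nan)))
  return _methods._mean(a, axis=axis, dtype=dtype,
  ret = um.true_divide(
  ret = ret.dtype.type(ret / rcount)
```

View pics/a1.png

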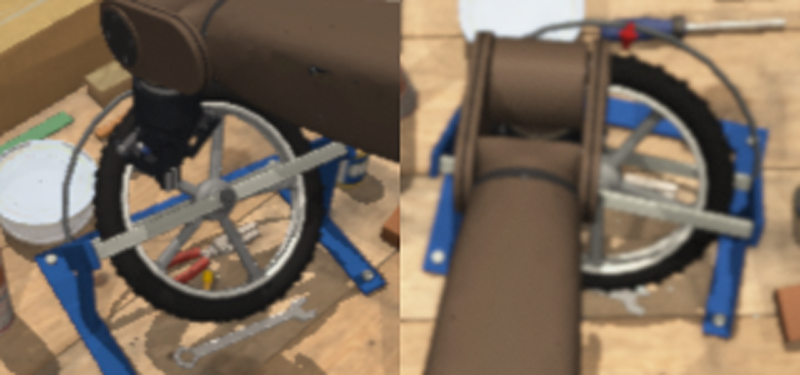

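Side crop: the shut fingertips are at (172,185), over the open left sector. The spoke to push is to their right at (218,135), and the yellow valve is at (208,280). Next I descend and begin the sweep.

```bash
python3 -m crank '[[[2,0,15],0,255],[[2,0,30],0,255],[[2,0,44],0,255],[[2,0,44],0,255],[[5,3,42],0,255],[[9,6,39],0,255],[[13,11,36],0,255],[[16,16,33],0,255],[[19,21,30],0,255],[[21,26,28],0,255]]'
python3 - <<'E'
from h import *
from plant import read_camera
print(where()); c=read_camera("side"); print(valve(c,BOX["side"],HUB,YAW)); print(to(42,10,167))
E
```

```text
time: 4.7
eef_pos: [0.6121, 0.0157, 0.1735]
tcp_rot: [0.993, -0.116, -0.0, -0.001]
contact_force: [-1.9, 4.4, -2.0]
opening: -0.0
finger_force: 2.1
{'s': np.float64(41.8), 'l': np.float64(37.2), 'z': np.float64(173.5), 't': 4.7, 'F': [-1.9, 4.4, -2.0], 'op': -0.0}
(np.float64(123.26993439670194), np.float64(0.09544488892297846), 16, (np.float64(313.5), np.float64(215.0)))
(array([-0.9, 26.1,  7.2]), 'yaw to go', np.float64(-0.18))
```

```bash
python3 -m crank '[[[0,8,2],0,255],[[0,16,4],0,255],[[0,24,4],0,255],[[0,32,4],0,255],[[0,39,4],0,255],[[-1,46,5],0,255],[[-2,53,6],0,255],[[-3,60,7],0,255],[[-4,66,8],0,255],[[-4,66,8],0,255]]'
python3 - <<'E'
from h import *
from plant import read_camera
print(where()); c=read_camera("side"); print(valve(c,BOX["side"],HUB,YAW)); cv2.imwrite("pics/a2.png",cv2.resize(c["frame"][110:260,245:405],(800,750))[:600])
E
```

```text
time: 5.75
eef_pos: [0.5953, -0.0492, 0.1675]
tcp_rot: [0.993, -0.116, 0.003, 0.001]
contact_force: [1.9, 0.6, 0.5]
opening: -0.002
finger_force: 1.3
{'s': np.float64(39.6), 'l': np.float64(-29.9), 'z': np.float64(167.5), 't': 5.75, 'F': [1.9, 0.6, 0.5], 'op': -0.0}
(np.float64(47.321707602952095), np.float64(0.093949416911382), 18, (np.float64(302.0), np.float64(178.0)))
```

View pics/a2.png

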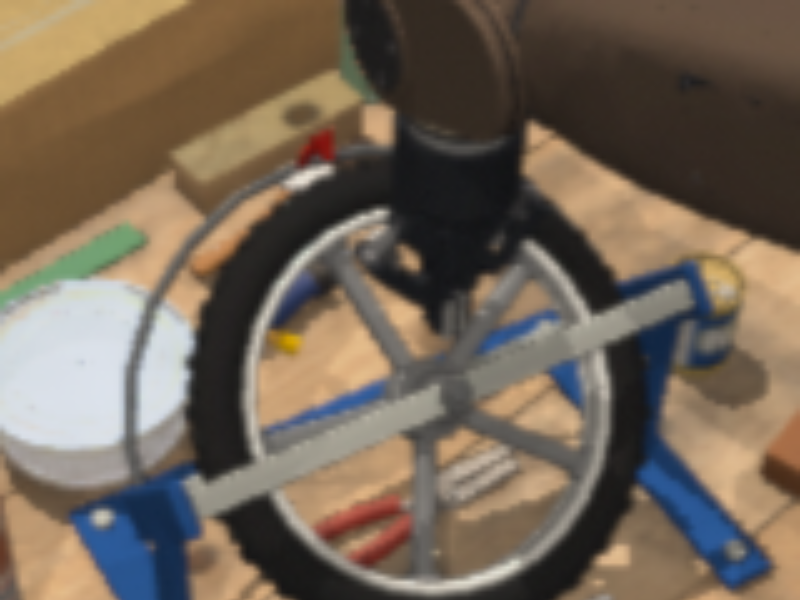

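Crop: the valve is at (285,342), about 10–11 o'clock. The pushed spoke is at (495,300), just right of the fingers. I push a bit more, lift, and measure.

```bash
python3 -m crank '[[[-1,3,0],0,255],[[-2,6,1],0,255],[[-3,9,2],0,255],[[-3,9,2],0,255],[[-3,7,-20],0,255],[[-3,7,-50],0,255],[[-3,7,-80],0,255],[[-3,7,-80],0,255]]'
python3 - <<'E'
from h import *
from plant import read_camera
print(where()); c=read_camera("side"); v=valve(c,BOX["side"],HUB,YAW); print(v); print(to(36,32,250))
E
```

```text
time: 6.6
eef_pos: [0.5904, -0.0556, 0.2506]
tcp_rot: [0.993, -0.116, 0.004, 0.002]
contact_force: [0.4, -0.2, 0.8]
opening: 0.001
finger_force: 0.0
{'s': np.float64(35.3), 'l': np.float64(-37.1), 'z': np.float64(250.6), 't': 6.6, 'F': [0.4, -0.2, 0.8], 'op': 0.0}
(np.float64(36.77465978214481), np.float64(0.0926097804548857), 20, (np.float64(305.0), np.float64(173.0)))
(array([  1.5, -69. ,  -2.3]), 'yaw to go', np.float64(-0.18))
```

```bash
python3 -m crank '[[[0,-30,0],0,255],[[0,-67,0],0,255],[[1,-67,0],0,255],[[1,-67,30],0,255],[[1,-67,55],0,255],[[1,-67,70],0,255],[[1,-67,84],0,255],[[1,-67,84],0,255]]'
python3 - <<'E'
from h import *
from plant import read_camera
print(where()); c=read_camera("side"); v=valve(c,BOX["side"],HUB,YAW); print(v)
cv2.imwrite("pics/a3.png",cv2.resize(c["frame"][110:260,245:405],(640,600)))
E
```

```text
time: 7.45
eef_pos: [0.6038, 0.0105, 0.1588]
tcp_rot: [0.993, -0.116, -0.002, 0.0]
contact_force: [-0.6, 0.2, -0.0]
opening: -0.003
finger_force: 0.0
{'s': np.float64(32.7), 'l': np.float64(30.3), 'z': np.float64(158.8), 't': 7.45, 'F': [-0.6, 0.2, -0.0], 'op': -0.0}
(np.float64(nan), np.float64(nan), 0, (np.float64(nan), np.float64(nan)))
  return _methods._mean(a, axis=axis, dtype=dtype,
  ret = um.true_divide(
  ret = ret.dtype.type(ret / rcount)
```

View pics/a3.png

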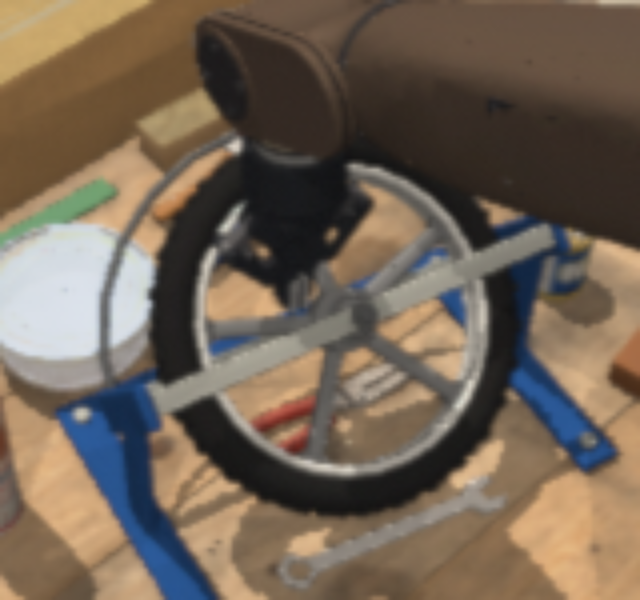

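Crop: the fingertips at (297,300) are in the sector between the top spoke and the 9–10 o'clock spoke, with no contact. I push gently right.

```bash
python3 -m crank '[[[1,4,-3],0,255],[[2,8,-6],0,255],[[3,12,-8],0,255],[[3,16,-8],0,255],[[3,20,-8],0,255],[[3,23,-8],0,255],[[3,23,-8],0,255],[[3,23,-8],0,255]]' 
python3 - 2>/dev/null <<'E'
from h import *
from plant import read_camera
print(where())
for n in("side","top"):
    c=read_camera(n); print(n,valve(c,BOX[n],HUB,YAW))
E
```

```text
time: 8.3
eef_pos: [0.6029, -0.0119, 0.1701]
tcp_rot: [0.993, -0.116, 0.0, -0.0]
contact_force: [0.5, 4.0, 0.7]
opening: 0.001
finger_force: 1.6
{'s': np.float64(38.3), 'l': np.float64(8.3), 'z': np.float64(170.1), 't': 8.3, 'F': [0.5, 4.0, 0.7], 'op': 0.0}
side (np.float64(nan), np.float64(nan), 0, (np.float64(nan), np.float64(nan)))
top (np.float64(nan), np.float64(nan), 0, (np.float64(nan), np.float64(nan)))
```

```bash
python3 -m crank '[[[0,-3,0],0,255],[[0,-4,-30],0,255],[[0,-4,-70],0,255],[[0,-4,-90],0,255],[[0,40,-90],0,255],[[0,85,-90],0,255],[[0,85,-90],0,255]]' |head -2
python3 - 2>/dev/null <<'E'
from h import *
from plant import read_camera
print(where())
for n in("side","top"):
    c=read_camera(n); print(n,valve(c,BOX[n],HUB,YAW))
E
```

```text
time: 9.1
eef_pos: [0.5824, -0.0999, 0.2599]
{'s': np.float64(38.2), 'l': np.float64(-82.1), 'z': np.float64(259.9), 't': 9.1, 'F': [-0.3, 0.6, -0.2], 'op': 0.0}
side (np.float64(16.141263397416395), np.float64(0.09354825576777218), 17, (np.float64(311.0), np.float64(165.0)))
top (np.float64(17.043925121967366), np.float64(0.09179378379757878), 6, (np.float64(335.5), np.float64(176.0)))
```

```bash
python3 -m crank '[[[7,-48,0],0,255],[[7,-96,0],0,255],[[7,-96,0],0,255],[[7,-96,30],0,255],[[7,-96,55],0,255],[[7,-96,70],0,255],[[7,-96,82],0,255],[[7,-96,83],0,255],[[7,-96,83],0,255]]' |tail -4
python3 - 2>/dev/null <<'E'
from h import *
from plant import read_camera
print(where()); c=read_camera("side")
cv2.imwrite("pics/a4.png",cv2.resize(c["frame"][110:260,245:405],(640,600)))
E
```

```text
tcp_rot: [0.993, -0.116, 0.0, 0.0]
contact_force: [-0.4, 0.2, 1.0]
opening: 0.004
finger_force: 0.0
{'s': np.float64(47.7), 'l': np.float64(18.8), 'z': np.float64(176.9), 't': 10.1, 'F': [-0.4, 0.2, 1.0], 'op': 0.0}
```

View pics/a4.png

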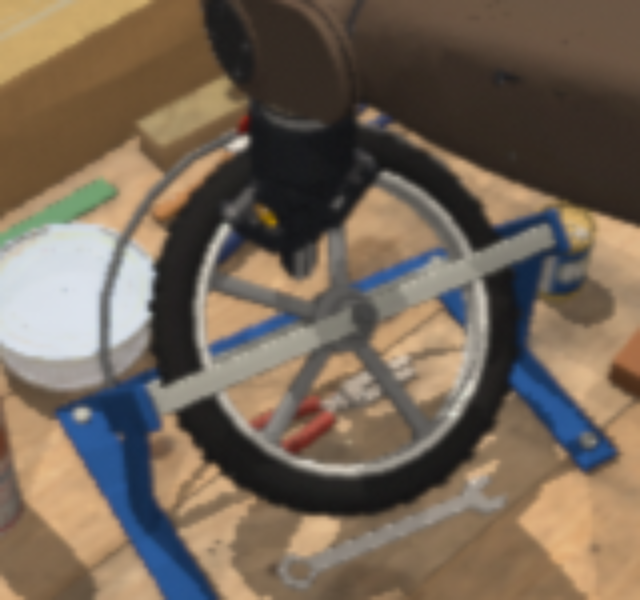

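Crop: the fingertips at (297,270) sit between the spokes at (335,260) and (265,295). The valve, at (265,213), is seen through the linkage with no contact. Push on slowly.

```bash
python3 -m crank '[[[0,5,0],0,255],[[0,10,0],0,255],[[0,14,0],0,255],[[0,17,0],0,255],[[0,20,0],0,255],[[0,23,0],0,255],[[0,25,0],0,255],[[0,25,0],0,255],[[0,25,0],0,255]]' |tail -4
python3 -c "
from h import *;print(where())"
python3 -m crank '[[[0,-3,0],0,255],[[0,-4,-30],0,255],[[0,-4,-70],0,255],[[0,-4,-90],0,255],[[0,40,-90],0,255],[[0,85,-90],0,255],[[0,85,-90],0,255]]' |head -2
python3 - 2>/dev/null <<'E'
from h import *
from plant import read_camera
print(where())
for n in("side","top"):
    c=read_camera(n); print(n,valve(c,BOX[n],HUB,YAW))
E
```

```text
tcp_rot: [0.993, -0.116, 0.0, 0.0]
contact_force: [0.3, 1.6, -0.3]
opening: 0.005
finger_force: 0.8
{'s': np.float64(47.2), 'l': np.float64(-6.4), 'z': np.float64(176.3), 't': 11.05, 'F': [0.3, 1.6, -0.3], 'op': 0.0}
time: 11.75
eef_pos: [0.5859, -0.1149, 0.2668]
{'s': np.float64(47.1), 'l': np.float64(-96.0), 'z': np.float64(266.8), 't': 11.75, 'F': [-1.1, -0.1, -0.5], 'op': 0.0}
side (np.float64(4.477425108002624), np.float64(0.09294597037294558), 17, (np.float64(316.0), np.float64(162.0)))
top (np.float64(5.173465225237928), np.float64(0.09234304125092431), 6, (np.float64(342.5), np.float64(176.0)))
```

```bash
python3 -m crank '[[[0,50,-30],0,255],[[0,100,-50],0,255],[[0,150,-50],0,255],[[0,200,-50],0,255],[[0,200,-50],0,255]]' |head -1
python3 - 2>/dev/null <<'E'
from h import *
from plant import read_camera
U,L,N=axes(YAW); ims=[]
for n,(x,y) in(("side",(245,110)),("top",(260,135))):
    c=read_camera(n); np.savez(f"pics/{n}1.npz",**c); print(n,valve(c,BOX[n],HUB,YAW)); ims.append(c["frame"][y:y+150,x:x+160])
    # unrolled grey test: spoke angle profile at radii 45..85 in the spoke front plane
    for h in(0,.007):
        th=np.radians(np.arange(-85,86,.5)); sat=[]
        for r in np.arange(.045,.1,.005):
            P=HUB+h*N+r*(np.cos(th)[:,None]*U+np.sin(th)[:,None]*L)
            q=R.from_quat(c["orientation"]).inv().apply(P-c["origin"]); u=q[:,0]/q[:,2]*f(c)+c["cx"]; v=q[:,1]/q[:,2]*f(c)+c["cy"]
            hsv=cv2.cvtColor(c["frame"],cv2.COLOR_BGR2HSV)
            sat.append(cv2.remap(hsv[...,1],u.astype(np.float32)[None],v.astype(np.float32)[None],cv2.INTER_LINEAR)[0])
        m=np.mean(sat,0); w=np.clip(60-m,0,None); d=np.degrees(th)
        for a in(-31,41):
            k=abs(d-a)<12; print("  h",h,"spoke",a,(w[k]*d[k]).sum()/w[k].sum() if w[k].sum() else None, m[k].min())
cv2.imwrite("pics/a5.png",cv2.resize(np.hstack(ims),(800,375),interpolation=cv2.INTER_CUBIC))
E
```

```text
time: 12.35
side (np.float64(4.258171346545276), np.float64(0.09238513157720035), 16, (np.float64(316.5), np.float64(162.0)))
  h 0 spoke -31 -32.59473491326655 15.583333333333334
  h 0 spoke 41 40.28672218366874 15.416666666666666
  h 0.007 spoke -31 -30.625093306792735 15.666666666666666
  h 0.007 spoke 41 41.65320267686424 15.75
top (np.float64(5.173465225237928), np.float64(0.09234304125092431), 6, (np.float64(342.5), np.float64(176.0)))
  h 0 spoke -31 -31.342906375646187 20.333333333333332
  h 0 spoke 41 41.22140221402214 21.5
  h 0.007 spoke -31 -29.983330885592597 21.0
  h 0.007 spoke 41 39.242893725992325 21.666666666666668
```

View pics/a5.png

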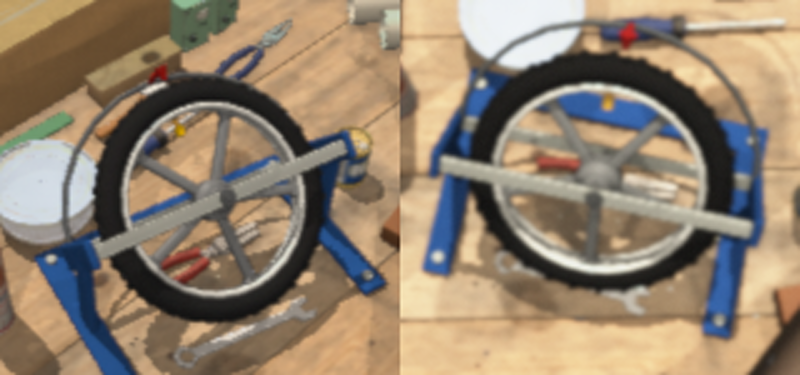

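Side crop: the valve is at (180,130), close to the red pointer at (160,72). Top crop: valve (608,102), pointer (628,35). Spokes and cap agree on about 4.8° left to go. I check the pointer by triangulation and reinsert.

```bash
python3 - 2>/dev/null <<'E'
from h import *
C={n:dict(np.load(f"pics/{n}1.npz")) for n in("side","top")}
U,L,N=axes(YAW)
def tri(a,b):
    d=[rays(C["side"],[a])[0],rays(C["top"],[b])[0]]; o=[C[n]["origin"] for n in("side","top")]
    A=sum(np.eye(3)-np.outer(x,x)/(x@x) for x in d); y=sum((np.eye(3)-np.outer(x,x)/(x@x))@p for x,p in zip(d,o)); return np.linalg.solve(A,y)
for nm,a,b in(("ptr",(309,138.4),(350.7,149.1)),("valve",valve(C["side"],BOX["side"],HUB,YAW)[3],valve(C["top"],BOX["top"],HUB,YAW)[3]),("nut",(245+228/5*2*.5,110+200/5),(260+(593-400)/5,135+198/5))):
    q=tri(a,b)-HUB; print(nm,"s,l,n",np.round([q@U*1e3,q@L*1e3,q@N*1e3],1))
print(where(),to(48,4,260))
E
```

```text
ptr s,l,n [168.5  -0.2  -6. ]
valve s,l,n [92.4  7.9  1.7]
nut s,l,n [141.3 110.6 137.7]
{'s': np.float64(45.9), 'l': np.float64(-291.9), 'z': np.float64(315.8), 't': 12.45, 'F': [-0.3, 1.0, 0.2], 'op': 0.0} (array([ 2.000e-01, -2.959e+02,  5.590e+01]), 'yaw to go', np.float64(-0.29))
```

```bash
python3 -m crank '[[[1,-48,0],0,255],[[1,-96,0],0,255],[[1,-144,0],0,255],[[1,-192,0],0,255],[[1,-240,10],0,255],[[1,-280,30],0,255],[[1,-296,50],0,255],[[1,-296,50],0,255],[[1,-296,50],0,255]]' |head -1
python3 -c "
from h import *;print(where(),to(48,4,176))"
```

```text
time: 13.35
{'s': np.float64(47.4), 'l': np.float64(6.4), 'z': np.float64(266.1), 't': 13.35, 'F': [-0.1, -0.6, 0.3], 'op': 0.0} (array([ 0.5,  2.3, 90.1]), 'yaw to go', np.float64(-0.01))
```

```bash
python3 -m crank '[[[0,1,30],0,255],[[0,1,55],0,255],[[0,1,75],0,255],[[0,1,88],0,255],[[0,1,90],0,255],[[0,1,90],0,255]]' |tail -3
python3 -c "
from h import *;print(where(),to(48,-11.2,176))"
```

```text
contact_force: [-0.8, 0.4, 0.1]
opening: 0.001
finger_force: 0.0
{'s': np.float64(49.3), 'l': np.float64(3.4), 'z': np.float64(177.4), 't': 13.95, 'F': [-0.8, 0.4, 0.1], 'op': 0.0} (array([-0.9, 14.6,  1.4]), 'yaw to go', np.float64(-0.22))
```

```bash
python3 -m crank '[[[-1,4,0],0,255],[[-1,8,0],0,255],[[-1,10,0],0,255],[[-1,12,0],0,255],[[-1,14,0],0,255],[[-1,15,0],0,255],[[-1,15,0],0,255],[[-1,15,0],0,255]]' |tail -3
python3 -c "
from h import *;print(where())"
python3 -m crank '[[[0,-3,0],0,255],[[0,-4,-30],0,255],[[0,-4,-70],0,255],[[0,-4,-100],0,255],[[0,40,-120],0,255],[[0,85,-140],0,255],[[0,133,-140],0,255],[[0,180,-140],0,255],[[0,225,-140],0,255],[[0,225,-140],0,255]]' |head -2
cat > m.py <<'E'
from h import *
from plant import read_camera
U,L,N=axes(YAW); print(where())
for n in("side","top"):
    c=read_camera(n); np.savez(f"pics/{n}2.npz",**c); v=valve(c,BOX[n],HUB,YAW); o=[round(float(v[0]),1),v[2]]
    hsv=cv2.cvtColor(c["frame"],cv2.COLOR_BGR2HSV)
    for h in(0,.007):
        d=np.arange(-85,86,.5); th=np.radians(d); sat=[]
        for r in np.arange(.045,.1,.005):
            P=HUB+h*N+r*(np.cos(th)[:,None]*U+np.sin(th)[:,None]*L)
            q=R.from_quat(c["orientation"]).inv().apply(P-c["origin"]); u=q[:,0]/q[:,2]*f(c)+c["cx"]; w=q[:,1]/q[:,2]*f(c)+c["cy"]
            sat.append(cv2.remap(hsv[...,1],u.astype(np.float32)[None],w.astype(np.float32)[None],cv2.INTER_LINEAR)[0])
        W=np.clip(60-np.mean(sat,0),0,None)
        o.append([round((W[k]*d[k]).sum()/W[k].sum(),1) for k in(abs(d-v[0]+36)<12,abs(d-v[0]-36)<12)])
    print(n,o)
E
python3 m.py
```

```text
contact_force: [-0.3, 3.5, 0.7]
opening: -0.0
finger_force: 1.1
{'s': np.float64(47.0), 'l': np.float64(-11.0), 'z': np.float64(176.3), 't': 14.75, 'F': [-0.3, 3.5, 0.7], 'op': -0.0}
time: 15.75
eef_pos: [0.5515, -0.2568, 0.3158]
{'s': np.float64(45.4), 'l': np.float64(-241.9), 'z': np.float64(315.8), 't': 15.75, 'F': [-0.4, 0.1, 0.0], 'op': 0.01}
side [-0.4, 17, [np.float64(-37.1), np.float64(36.1)], [np.float64(-35.2), np.float64(37.6)]]
top [1.0, 7, [np.float64(-35.9), np.float64(36.6)], [np.float64(-34.3), np.float64(34.9)]]
```

```bash
python3 -m crank '[[[0,0,0],0,255],[[0,0,0],0,255],[[0,0,0],0,255]]' |head -1; python3 -c "
from plant import ctrl;print(ctrl.sign_off())"
```

```text
time: 16.15
the job is handed in; nothing more can be done
None
```

The job is handed in: the valve stem is straight up under the red pointer, measured at about 0.4° off (give or take 0.7°), turned only by pushing spokes, with the arm lifted clear after about 16 s of robot time.

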